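# Find the tin's stopper and hold it hole-up on the depth gauge

## Task

Three wooden stoppers lie about on the packing table: take the one whose width closely fits the mouth of the open square tea tin, turn it so that its blind hole faces up, and lift it from below onto the gauge's hanging spring probe until you feel the probe bottom in the hole and rise about 12 mm, well short of its top stop. Finish while holding it there, upright and still in the gripper, so that I can read the hole's depth. Leave the other stoppers and the tin where they are.

Things in the scene. Friction and masses are not known exactly. Their poses are not given: they have to be found in the camera images.
- stopper_mid: bamboo tin stopper that fits the tin, about 60 g: square bar 46 x 46 x 50 mm, black band round the middle, lying on a side; blind hole 26 mm across, 34 mm deep, in the middle of one square end (floor 16 mm thick), other end plain. Origin: centre of the plain end; z axis runs along the bar, pointing out of the hole (up when held hole-up); x, y square to the long sides
- stopper_small: bamboo tin stopper too small for the tin, stays where it is: square bar 34 x 34 x 50 mm, black band round the middle, lying on a side; blind hole 18 mm across, 34 mm deep, in the middle of one square end (floor 16 mm thick), other end plain. Origin: centre of the plain end; z axis runs along the bar, pointing out of the hole (up when held hole-up); x, y square to the long sides
- stopper_large: bamboo tin stopper too big for the tin, stays where it is: square bar 60 x 60 x 50 mm, black band round the middle, lying on a side; blind hole 36 mm across, 34 mm deep, in the middle of one square end (floor 16 mm thick), other end plain. Origin: centre of the plain end; z axis runs along the bar, pointing out of the hole (up when held hole-up); x, y square to the long sides
- tin: open square aluminium tea tin, 56 x 56 mm outside, 90 mm high, its mouth 50 mm square inside, standing upright and loose; it only shows the size wanted and stays where it is. Origin: centre of its underside
- gauge: fixed C-shaped depth gauge. Origin on the table below the probe; x axis points from the probe to the post (28 mm thick, 120 mm away); z up. Base plate 110 x 150 x 22 mm, beginning 55 mm from the probe on the post's side. Arm overhead 30 mm wide, underside at 330 mm, reaching 18 mm past the probe; 18 mm bush under it down to 322 mm. Open below on the -x side and both y sides
- probe_tip (a point): lower, round end of the probe, a steel pin 8 mm across hanging straight down from the gauge's arm; the tip is 190 mm above the table at rest. z up
- probe (a joint): rise of the probe in m: 0 hanging at rest, grows as it is pushed up, top stop at 0.032; a light spring, about 1.3 N to start and 1 N more for each 10 mm
Not all that is in view belongs to the job. What is shaped like the stopper_mid but green or purple is not meant.

How it is judged:
At the end, for the whole second after the job is handed in: the 46 mm stopper is held in the gripper, lifted clear of the table, hole-up within 15 degrees and still, with the probe's tip in its hole within 8 mm of the hole's floor and pressing on it, the probe raised 4 to 24 mm; the other two stoppers and the tin within 30 mm of where they stood (angle between stopper_mid's own z axis and vertical below 0.26 rad and z of probe_tip in the frame of stopper_mid between 0.01 and 0.024 m and x of probe_tip in the frame of stopper_mid between -0.013 and 0.013 m and y of probe_tip in the frame of stopper_mid between -0.013 and 0.013 m and value of joint probe between 0.004 and 0.024 m and contact force between stopper_mid and the fingers above 1 N and contact force between stopper_mid and gauge above 0.3 N and height (world z) of stopper_mid above 0.15 m and linear speed of stopper_mid below 0.02 m/s and angular speed of stopper_mid below 0.2 rad/s and distance of each of stopper_small, stopper_large, tin from where it was at the start of the episode below 0.03 m); the arm keeps its last pose, push and grip.
It fails at once if the probe is driven up against its top stop (value of joint probe above 0.03 m).
It fails at once if stopper_small is disturbed (distance of stopper_small from where it was at the start of the episode above 0.04 m).
It fails at once if stopper_large is disturbed (distance of stopper_large from where it was at the start of the episode above 0.04 m).
It fails at once if tin is disturbed (distance of tin from where it was at the start of the episode above 0.04 m).
It also fails if it takes over 72 s, if anything falls off the work surface, if the arm or the gripper's body presses on something with over 40 N, if the wrist force passes 120 N, or if a joint passes its speed limit or range.

## Robot

A 6-joint arm with a two-finger parallel gripper is mounted at the origin on the work surface. World frame = base frame: x ahead of the robot, y to its left, z up, the work surface at z = 0. Lengths are in m, angles in rad, forces in N, time in s.
With the tool pointing down it reaches from about 0.275 to 0.725 m from the base axis. Payload 5.6 kg.
Tool frame: the origin (TCP) lies at the very end of the fingers, on their centre line; the grasp point (between the pads) lies 19 mm behind it; z points along the fingers, y is the direction in which the jaws open and shut (so a half turn about z gives the same grasp; the last joint's range is limited). The gripper opens to 85 mm and grips with 20 to 120 N. Pads are 22 mm wide; open, the fingers measure 114 mm over their backs; the gripper's body (76 mm by 85 mm) begins 54 mm behind the grasp point. The pads swing forward as they close: fully open they stand 13 mm farther back than shut.
Start: joints at [1.594, 0.255, 0.108, 0, -1.424, -0.285], TCP at [0.142, 0.531, 0.231] pointing down, gripper open.
Joint ranges: [-2.95, 2.95], [-1.21, 1.97], [-1.09, 1.5], [-2.87, 1.71], [-2.94, -0.07], [-3.05, 3.05]. Speed limits (rad/s): [2.57, 2.57, 3.14, 3.14, 3.14, 3.14].

## Interface

Orientations are given as a unit quaternion [x, y, z, w].
In Python, from station import telemetry, viewer, order gives the robot as it stands.
- The arm moves only by the tool send_rows, never from a script. Its argument "series" is a list that holds one entry, the list of rows, each a list of 7 numbers: the closure in counts, from 0 (fully open) to 255 (shut), then the shift along the tool's x, y, z in mm, then the turn, a rotation vector about the tool's x, y, z in rad. A call has 1 to 8 rows; each row shifts and turns the commanded pose from where the row before left it, along the tool's axes as they then stand; what a row does not reach is not made up. A row lasts 1/10 s, in which the tool goes at most 50 mm and 8.59 degrees, less where a joint would pass 70% of its speed; a pose out of reach is approached as far as the arm can. A call with a gripper value outside its range is refused whole. The fingers move at their own pace and stop on an object; "grip_force" is the grip in N (left out, the last holds). Time passes only in rows, so rows that do not move let the fingers close. It gives the time, the measured TCP pose, the force and the opening at its end, in the units of the state.
- telemetry.observe(): the state, without advancing time (a new reading comes with each control period).
- viewer.read_camera(name): name is "scene" or "top" or "wrist"; returns a dict with "frame" (384x512x3 uint8, blue, green, red), "mtx" (3x3 intrinsics, pixels), "R" (3x3) and "t" (3): a world point X has camera coordinates R X + t. Camera axes: x right, y down, z forward; pixel columns grow to the right and rows downward; lengths in m; the calibration is good to about 2 mm. A picture is of the moment at which its call begins. There is no depth.
- order.job_done(): hands the job in, once; it reports no verdict.
The state is a dict: "time": time; "joint_positions": joint angles; "dq": joint speeds; "effort": joint torques, N m; "tcp_pos": TCP position; "orientation": TCP orientation; "contact_force": force on the tool from outside, world axes, zero at the start; "ft_torque": the same for the moment, N m; "opening": finger opening in m.
Only numpy, scipy, OpenCV 4.12 (cv2) and the standard library are available. Lean on these libraries where they do the work, as an engineer would, in place of code of your own. Each camera call takes 0.05 s, during which the arm holds its last target.

## Working session

There is one attempt and no reset: what is moved stays moved. The work goes in short steps, Python scripts to look and compute and a tool call to move; the robot and the scene stay as the last step left them, time stands still between calls to the robot, and variables do not carry over. Pictures are saved under pics/ and viewed, and the job is handed in when it is done.

Besides the shell and the picture viewer there is one more tool, called after ">>>" by a JSON object that holds its "name" and its "arguments", one argument or row to a line. send_rows: Moves the arm, as the interface text tells. Its arguments: {"type":"object","properties":{"series":{"type":"array","items":{"type":"array","items":{"type":"array","items":{"type":"number"}}}},"grip_force":{"type":"number"}},"required":["series"]}

```bash
mkdir -p pics; ls; python3 - <<'E'
from station import telemetry, viewer
import cv2
print(telemetry.observe())
for n in ["scene","top","wrist"]:
    d=viewer.read_camera(n); cv2.imwrite(f"pics/a_{n}.png",d["frame"]); print(n,d["mtx"].tolist(),d["R"].tolist(),d["t"].tolist())
E
```

```text
pics
{'time': 0.0, 'joint_positions': array([ 1.59362324e+00,  2.55727352e-01,  1.06934473e-01, -4.62873166e-04,
       -1.42391118e+00, -2.84611002e-01]), 'dq': array([-8.36538386e-04,  7.06981640e-05, -1.27049421e-03, -1.04381034e-03,
        7.98138759e-04, -3.19623063e-06]), 'effort': array([ 8.32377991e-04, -3.86637282e+01,  2.37930429e+01,  5.36503538e+00,
       -6.27922593e-03, -7.61169474e-06]), 'tcp_pos': array([0.14215657, 0.53076371, 0.23038025]), 'orientation': array([ 9.91440933e-01, -1.30552342e-01, -8.01625763e-05,  9.77666182e-04]), 'contact_force': array([ 0.23335355, -0.71588582,  0.42006653]), 'ft_torque': array([-0.02987016,  0.01630028, -0.02310877]), 'opening': 0.08515914323558786}
scene [[360.33887504243506, 0.0, 254.65162187674454], [0.0, 360.33887504243506, 191.27832173031882], [0.0, 0.0, 1.0]] [[0.4555152414048159, 0.8900988172996506, -0.015164441620956353], [0.7295119636890781, -0.382988135505012, -0.566685435578593], [-0.5102138372118277, 0.24707121140302393, -0.82379466908534]] [-0.22325768182294725, -0.33674271180875887, 1.4614079206325454]
top [[453.418445983666, 0.0, 257.6765721355018], [0.0, 453.418445983666, 186.92224576409532], [0.0, 0.0, 1.0]] [[0.018302099679851483, -0.9998324685056895, -0.0002609006095942085], [-0.9892436885284426, -0.018070392557096953, -0.145156417768812], [0.1451273849208007, 0.0029147615085492575, -0.9894086851809005]] [-0.04679456486856739, 0.5459221887773672, 1.5951040545622286]
wrist [[337.40910420321546, 0.0, 258.4307907684438], [0.0, 337.40910420321546, 189.12265392299867], [0.0, 0.0, 1.0]] [[-0.25781044988736196, -0.9661924519538224, 0.0024326356770619202], [-0.9136114076474774, 0.2445979100560448, 0.32478617306254154], [-0.31440096651453253, 0.08151078568923438, -0.9457843433209565]] [0.5492230700184344, -0.041675143785904346, 0.38264199078108024]
```

View pics/a_scene.png

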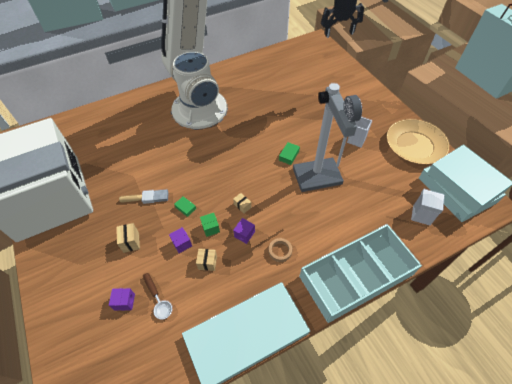

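View pics/a_top.png

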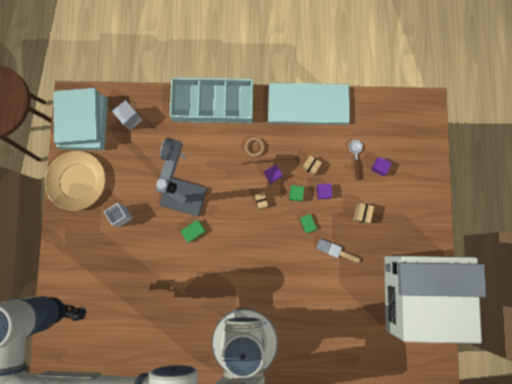

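View pics/a_wrist.png

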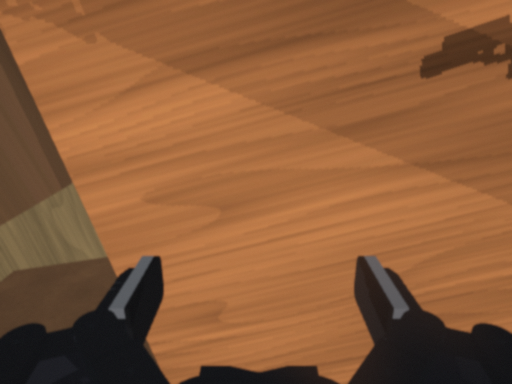

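The top view shows the bamboo stoppers at about (262,201), the smallest, (313,165), and (364,213), the largest. The gauge is near (175,175). The tin candidates are at (118,215) and (127,114). I'll zoom in.

```bash
python3 - <<'E'
import cv2,numpy as np
t=cv2.imread("pics/a_top.png"); s=cv2.imread("pics/a_scene.png")
cv2.imwrite("pics/b1.png",cv2.resize(t[130:235,240:390],(800,560),interpolation=cv2.INTER_CUBIC))
cv2.imwrite("pics/b2.png",cv2.resize(t[130:235,95:215],(640,560),interpolation=cv2.INTER_CUBIC))
cv2.imwrite("pics/b3.png",cv2.resize(s[180:285,100:270],(800,494),interpolation=cv2.INTER_CUBIC))
cv2.imwrite("pics/b4.png",cv2.resize(s[75:200,270:400],(582,560),interpolation=cv2.INTER_CUBIC))
E
```

```text
(no output)
```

View pics/b1.png

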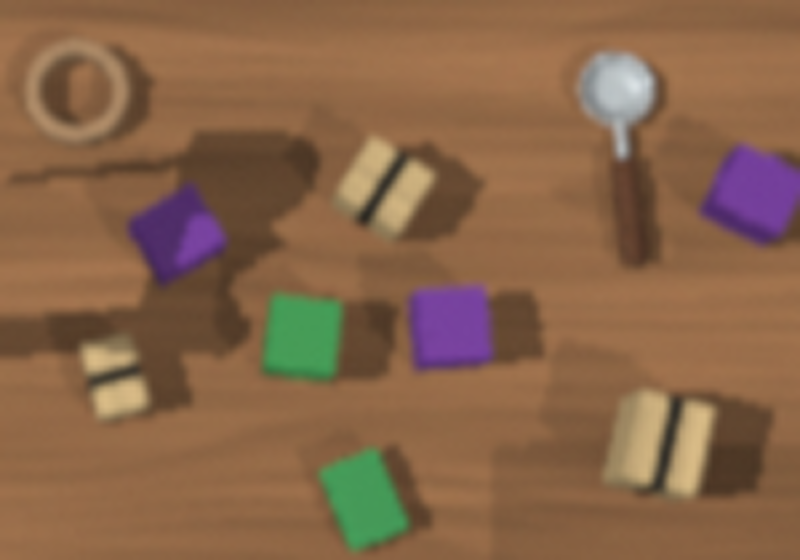

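View pics/b2.png

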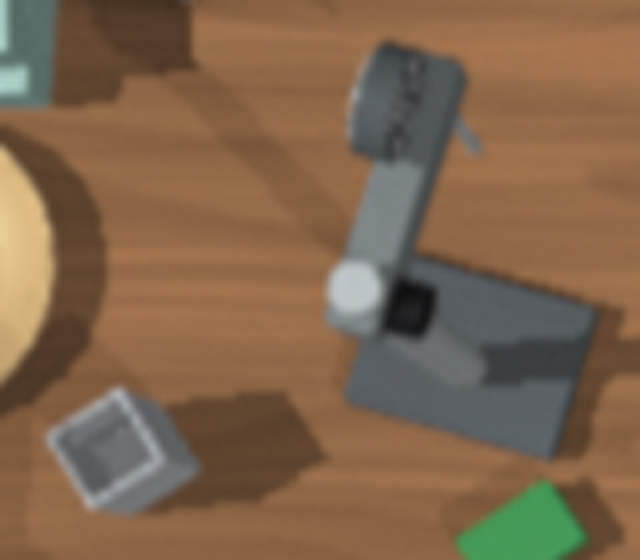

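View pics/b3.png

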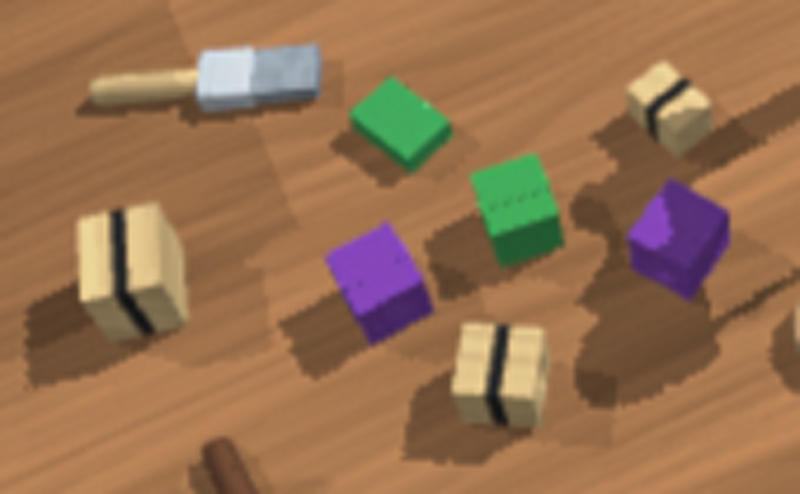

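View pics/b4.png

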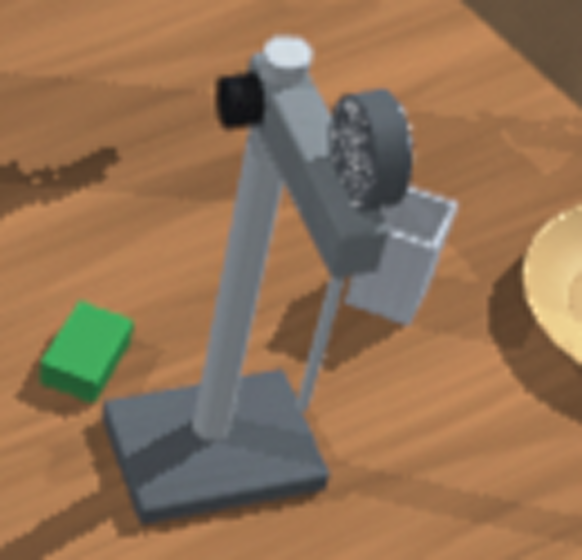

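```bash
cat > h.py <<'E'
import numpy as np
from station import telemetry, viewer
TOP=dict(mtx=np.array([[453.418445983666,0,257.6765721355018],[0,453.418445983666,186.92224576409532],[0,0,1]]),R=np.array([[0.018302099679851483,-0.9998324685056895,-0.0002609006095942085],[-0.9892436885284426,-0.018070392557096953,-0.145156417768812],[0.1451273849208007,0.0029147615085492575,-0.9894086851809005]]),t=np.array([-0.04679456486856739,0.5459221887773672,1.5951040545622286]))
SC=dict(mtx=np.array([[360.33887504243506,0,254.65162187674454],[0,360.33887504243506,191.27832173031882],[0,0,1]]),R=np.array([[0.4555152414048159,0.8900988172996506,-0.015164441620956353],[0.7295119636890781,-0.382988135505012,-0.566685435578593],[-0.5102138372118277,0.24707121140302393,-0.82379466908534]]),t=np.array([-0.22325768182294725,-0.33674271180875887,1.4614079206325454]))
def proj(c,X):
    X=np.atleast_2d(X); p=(X@c["R"].T+c["t"])@c["mtx"].T; return p[:,:2]/p[:,2:]
def back(c,uv,z):
    d=c["R"].T@np.linalg.solve(c["mtx"],[uv[0],uv[1],1]); o=-c["R"].T@c["t"]
    return o+d*(z-o[2])/d[2]
E
python3 - <<'E'
from h import *
from scipy.optimize import least_squares
b1=lambda u,v:(240+(u+.5)/5.333-.5,130+(v+.5)/5.333-.5)
b2=lambda u,v:(95+(u+.5)/5.333-.5,130+(v+.5)/5.333-.5)
b3=lambda u,v:(100+(u+.5)/4.706-.5,180+(v+.5)/4.706-.5)
b4=lambda u,v:(270+(u+.5)/4.48-.5,75+(v+.5)/4.48-.5)
P=[back(TOP,b2(*q),.022)for q in[(415,252),(597,312),(552,460),(346,400)]]
for p in P:print("base",p.round(4))
P2=[back(SC,b4(*q),.022)for q in[(105,402),(285,371),(327,482),(145,512)]]
for p in P2:print("baseS",p.round(4))
print("tip scene",back(SC,b4(303,405),.19))
print("end of arm at 330:",[back(TOP,b2(*q),.345+0.015).round(3) for q in[(465,75),(388,45)]])
for q in[(375,137),(437,180),(392,240),(337,192)]:print("mid",back(TOP,b1(*q),.046).round(4))
for q in[(460,323),(546,325),(546,388),(455,388)]:print("midS",back(SC,b3(*q),.046).round(4))
for n,c,z in[("small",(115,378),.034),("large",(672,443),.06),("green",(303,336),.045),("purpL",(178,235),.045),("purpR",(451,327),.045)]:print(n,back(TOP,b1(*c),z).round(3))
print("tin",back(TOP,b2(108,448),.09).round(3))
E
```

```text
base [0.5808 0.2757 0.022 ]
base [0.5416 0.1495 0.022 ]
base [0.4398 0.1765 0.022 ]
base [0.478 0.318 0.022]
baseS [0.4419 0.1761 0.022 ]
baseS [0.4811 0.3177 0.022 ]
baseS [0.586  0.2843 0.022 ]
baseS [0.5461 0.149  0.022 ]
tip scene [0.61431484 0.20824133 0.19      ]
end of arm at 330: [array([0.624, 0.187, 0.36 ]), array([0.64, 0.23, 0.36])]
mid [ 0.6653 -0.2242  0.046 ]
mid [ 0.6362 -0.2663  0.046 ]
mid [ 0.5943 -0.2358  0.046 ]
mid [ 0.6267 -0.1985  0.046 ]
midS [ 0.5986 -0.2437  0.046 ]
midS [ 0.6247 -0.1966  0.046 ]
midS [ 0.6632 -0.2134  0.046 ]
midS [ 0.6376 -0.2627  0.046 ]
small [ 0.498 -0.05   0.034]
large [ 0.459 -0.42   0.06 ]
green [ 0.528 -0.176  0.045]
purpL [ 0.595 -0.091  0.045]
purpR [ 0.536 -0.276  0.045]
tin [0.437 0.456 0.09 ]
```

```bash
cat > plan.py <<'E'
import numpy as np, json, os
from scipy.spatial.transform import Rotation as Rn
from station import telemetry
def state():
    s=telemetry.observe(); 
    rec=[*map(float,s["joint_positions"]),*map(float,s["tcp_pos"]),*map(float,s["orientation"])]
    open("log.jsonl","a").write(json.dumps(rec)+"\n")
    return np.array(s["tcp_pos"]),Rn.from_quat(s["orientation"]),s
def down(yaw):  # tool down, tool x at azimuth yaw (deg)
    a=np.radians(yaw); x=[np.cos(a),np.sin(a),0]; y=[np.sin(a),-np.cos(a),0]
    return Rn.from_matrix(np.array([x,y,[0,0,-1]]).T)
def plan(wps,start=None,lin=40,ang=8,clos=0,maxn=99):
    """wps: list of (pos,Rot). constant-increment rows"""
    if start is None: p,R,_=state()
    else: p,R=start
    rows=[]
    for q,Q in wps:
        q=np.array(q); rv=(R.inv()*Q).as_rotvec(); n=int(max(1,np.ceil(np.linalg.norm(q-p)*1000/lin),np.ceil(np.degrees(np.linalg.norm(rv))/ang)))
        p0,R0=p,R
        for i in range(n):
            tp=p0+(q-p0)*(i+1)/n; tR=R0*Rn.from_rotvec(rv*(i+1)/n)
            d=np.round(R.inv().apply(tp-p)*1000,0 if lin>5 else 1); w=np.round((R.inv()*tR).as_rotvec(),3)
            rows.append([clos,*d.tolist(),*w.tolist()])
            p=p+R.apply(d/1000); R=R*Rn.from_rotvec(w)
    for k in range(0,len(rows),8): print(json.dumps([rows[k:k+8]]).replace(".0,",",").replace(" ",""))
    print("end",p.round(4),np.round(R.as_matrix(),3).tolist())
E
python3 - <<'E'
from plan import *
plan([([.26,.25,.24],down(-50)),([.36,0,.26],down(-90)),([.57,-.28,.30],down(-125))])
E
```

```text
[[[0,23,30,-1,0,-0,0.076],[0,26,28,-1,0,-0,0.077],[0,28,27,-1,0.001,-0,0.076],[0,29,24,-2,-0,-0,0.076],[0,31,21,-1,-0,-0,0.077],[0,33,20,-1,-0,-0,0.076],[0,34,16,-1,0,-0,0.077],[0,36,14,-1,0,-0,0.076]]]
[[[0,37,12,-3,0,-0,0.1],[0,37,8,-3,0,-0,0.099],[0,38,5,-3,-0,-0,0.1],[0,39,1,-2,-0,-0,0.1],[0,38,-3,-3,-0,-0,0.1],[0,38,-7,-3,-0,-0,0.099],[0,37,-11,-3,-0,-0.001,0.1],[0,31,-23,-4,0,0,0.068]]]
[[[0,29,-26,-5,0,0,0.068],[0,28,-27,-4,0,0,0.068],[0,26,-29,-5,0,0,0.067],[0,24,-31,-4,0,0,0.068],[0,21,-32,-5,0,0,0.068],[0,19,-34,-4,0,0,0.068],[0,17,-35,-5,0,0,0.068],[0,15,-36,-4,0,0,0.068]]]
end [ 0.5701 -0.28    0.2999] [[-0.574, -0.819, 0.0], [-0.819, 0.574, 0.0], [-0.0, 0.0, -1.0]]
```

>>> {"name": "send_rows", "arguments": {
  "series": [
    [[0, 23, 30, -1, 0, 0, 0.076], [0, 26, 28, -1, 0, 0, 0.077], [0, 28, 27, -1, 0, 0, 0.076], [0, 29, 24, -2, 0, 0, 0.076], [0, 31, 21, -1, 0, 0, 0.077], [0, 33, 20, -1, 0, 0, 0.076], [0, 34, 16, -1, 0, 0, 0.077], [0, 36, 14, -1, 0, 0, 0.076]]
  ]
}}

```text
time: 0.95
tcp_pos: [0.2606, 0.2487, 0.2402]
orientation: [0.906, -0.424, -0.0, -0.0]
contact_force: [0.6, 0.7, -1.1]
opening: 0.0855
```

```bash
python3 -c "
from plan import *
s=state();print(s[0],s[1].as_matrix().round(3),s[2]['joint_positions'].round(3))"
```

```text
[0.26059963 0.24873448 0.24021658] [[ 0.641 -0.768 -0.   ]
 [-0.768 -0.641  0.   ]
 [-0.     0.    -1.   ]] [ 1.205 -0.136 -0.291 -0.    -1.416 -0.509]
```

>>> {"name": "send_rows", "arguments": {
  "series": [
    [[0, 37, 12, -3, 0, 0, 0.1], [0, 37, 8, -3, 0, 0, 0.099], [0, 38, 5, -3, 0, 0, 0.1], [0, 39, 1, -2, 0, 0, 0.1], [0, 38, -3, -3, 0, 0, 0.1], [0, 38, -7, -3, 0, 0, 0.099], [0, 37, -11, -3, 0, 0, 0.1], [0, 31, -23, -4, 0, 0, 0.068]]
  ]
}}

```text
time: 1.75
tcp_pos: [0.3831, -0.0328, 0.2646]
orientation: [-0.681, 0.732, -0.0, 0.0]
contact_force: [1.1, 2.2, 1.1]
opening: 0.0854
```

```bash
python3 -c "
from plan import *
s=state();print(s[0],s[1].as_matrix().round(3),s[2]['joint_positions'].round(3))
plan([([.57,-.28,.30],down(-125))])"
```

```text
[ 0.3830631  -0.03278384  0.26459579] [[-0.072 -0.997  0.001]
 [-0.997  0.072  0.001]
 [-0.001 -0.001 -1.   ]] [ 0.328 -0.09  -0.19  -0.    -1.47  -0.4  ]
[[[0,29,-26,-4,-0,0,0.067],[0,28,-27,-5,-0,0,0.068],[0,25,-29,-4,-0,0,0.067],[0,23,-31,-5,-0,0,0.067],[0,22,-32,-4,-0,0,0.068],[0,19,-34,-5,-0,0.001,0.067],[0,16,-35,-4,-0,-0,0.068],[0,15,-36,-4,-0,-0,0.067]]]
end [ 0.5699 -0.2801  0.2996] [[-0.574, -0.819, 0.0], [-0.819, 0.574, -0.0], [0.0, -0.0, -1.0]]
```

>>> {"name": "send_rows", "arguments": {
  "series": [
    [[0, 29, -26, -4, 0, 0, 0.067], [0, 28, -27, -5, 0, 0, 0.068], [0, 25, -29, -4, 0, 0, 0.067], [0, 23, -31, -5, 0, 0, 0.067], [0, 22, -32, -4, 0, 0, 0.068], [0, 19, -34, -5, 0, 0, 0.067], [0, 16, -35, -4, 0, 0, 0.068], [0, 15, -36, -4, 0, 0, 0.067]]
  ]
}}

```text
time: 2.55
tcp_pos: [0.5719, -0.2788, 0.2989]
orientation: [-0.462, 0.887, 0.0, -0.0]
contact_force: [1.8, 0.7, 0.7]
opening: 0.0852
```

```bash
python3 -c "
from plan import *
from h import *
import cv2
s=state();print(s[0],s[2]['joint_positions'].round(3))
d=viewer.read_camera('wrist');cv2.imwrite('pics/c_w.png',d['frame']);np.savez('cw',**{k:d[k] for k in('mtx','R','t')})
d=viewer.read_camera('scene');cv2.imwrite('pics/c_s.png',cv2.resize(d['frame'],(800,600)))"
```

```text
[ 0.57185826 -0.27878038  0.29893861] [-0.209  0.433  0.534 -0.    -1.672 -0.401]
```

View pics/c_w.png

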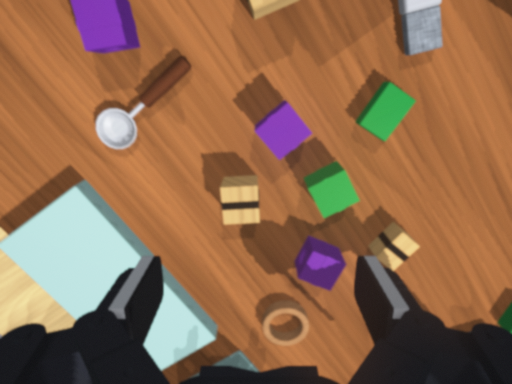

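View pics/c_s.png

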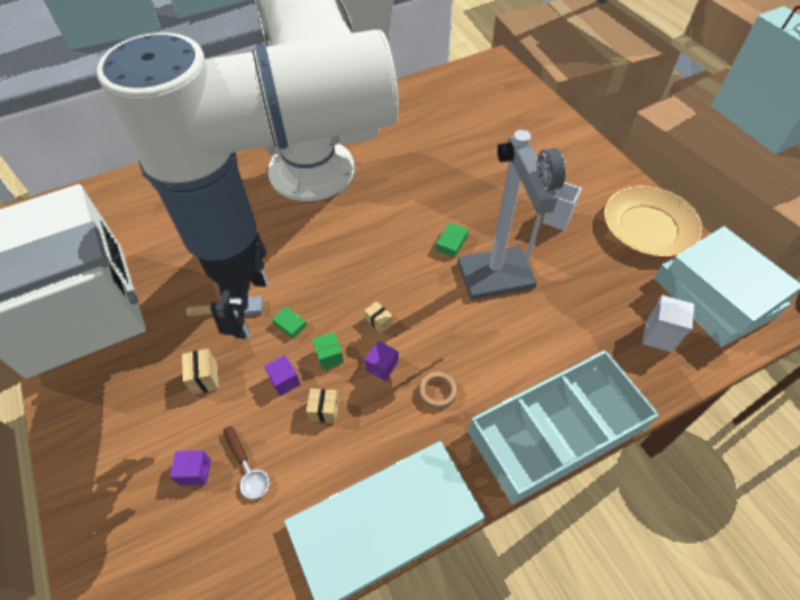

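```bash
python3 -c "
import cv2
t=cv2.imread('pics/c_w.png');cv2.imwrite('pics/c_w2.png',cv2.resize(t[150:250,190:340],(800,533),interpolation=cv2.INTER_CUBIC))"
```

```text
(no output)
```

View pics/c_w2.png

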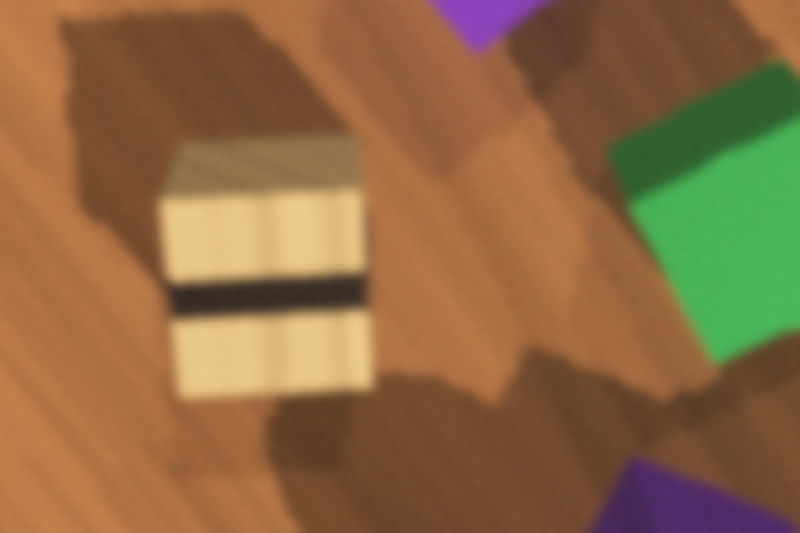

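```bash
python3 - <<'E'
from h import *
from scipy.optimize import least_squares
c=dict(np.load('cw.npz'))
uv=np.array([(190+(u+.5)/5.333-.5,150+(v+.5)/5.333-.5) for u,v in[(160,197),(365,187),(375,387),(180,398),(187,143),(357,135)]])
def pts(p):
    x,y,a=p; d=np.array([np.cos(a),np.sin(a),0]);n=np.array([-d[1],d[0],0]);C=np.array([x,y,.046])
    T=[C-25e-3*d+s*23e-3*n for s in(1,-1)]; B=[C+25e-3*d+s*23e-3*n for s in(-1,1)]
    L=[t-[0,0,.046] for t in T]
    return np.array(T+B+L)
f=lambda p:(proj(c,pts(p))-uv).ravel()
for sgn in (1,):
    r=least_squares(f,[.63,-.23,.96]); print(r.x,np.degrees(r.x[2]),r.fun.round(1))
for q in uv[:4]: print(back(c,q,.046).round(4))
from plan import *
yaw=np.degrees(r.x[2])-180
x,y=r.x[:2]
plan([([x,y,.12],down(yaw))])
plan([([x,y,.007],down(yaw))],start=(np.array([x,y,.12]),down(yaw)),lin=16)
E
```

```text
[ 0.62297868 -0.23749736  3.22566762] 184.81714086658357 [ -2.8   9.1 -17.2  36.9  11.1 -23.9  24.  -53.2  -4.    7.8 -14.1  33.1]
[ 0.6397 -0.266   0.046 ]
[ 0.5992 -0.2407  0.046 ]
[ 0.6263 -0.1977  0.046 ]
[ 0.6666 -0.2223  0.046 ]
[[[0,-4,-1,10,0,0,-0.133],[0,-3,-2,11,0.001,0.001,-0.134],[0,-4,-2,10,-0,-0,-0.133],[0,-3,-2,10,0,-0,-0.133],[0,-3,-3,11,0,0,-0.134],[0,-2,-3,10,0.001,0.001,-0.133],[0,-2,-3,10,0,-0,-0.133],[0,-2,-4,10,0,-0,-0.134]]]
[[[0,-1,-4,11,0.001,0,-0.133],[0,-0,-4,10,-0,0,-0.133],[0,-0,-3,10,0,0.001,-0.134],[0,1,-4,11,0,-0,-0.133],[0,1,-4,10,0.001,0,-0.133],[0,1,-4,10,-0,0,-0.134],[0,2,-3,11,0,0.001,-0.133],[0,3,-3,10,0,-0,-0.133]]]
[[[0,3,-3,10,0.001,0,-0.134]]]
end [ 0.6233 -0.2373  0.1204] [[0.996, 0.084, -0.0], [0.084, -0.996, 0.0], [-0.0, -0.0, -1.0]]
[[[0,0,0,14,0,0,0.0],[0,0,0,14,0,0,0.0],[0,0,0,14,0,0,0.0],[0,0,0,14,0,0,0.0],[0,0,0,15,0,0,0.0],[0,0,0,14,0,0,0.0],[0,0,0,14,0,0,0.0],[0,0,0,14,0,0,0.0]]]
end [ 0.623  -0.2375  0.007 ] [[0.996, 0.084, 0.0], [0.084, -0.996, 0.0], [0.0, 0.0, -1.0]]
```

```bash
python3 - <<'E'
from h import *
from scipy.optimize import least_squares
c=dict(np.load('cw.npz'))
uv=np.array([(190+(u+.5)/5.333-.5,150+(v+.5)/5.333-.5) for u,v in[(160,197),(365,187),(375,387),(180,398),(187,143),(357,135)]])
def pts(p):
    x,y,a=p; d=np.array([np.cos(a),np.sin(a),0]);n=np.array([-d[1],d[0],0]);C=np.array([x,y,.046])
    T=[C-25e-3*d+s*23e-3*n for s in(-1,1)]; B=[C+25e-3*d+s*23e-3*n for s in(1,-1)]
    L=[t-[0,0,.046] for t in T]
    return np.array(T+B+L)
f=lambda p:(proj(c,pts(p))-uv).ravel()
r=least_squares(f,[.63,-.23,.96]); print(r.x,np.degrees(r.x[2]),r.fun.round(1))
from plan import *
yaw=np.degrees(r.x[2])-180
x,y=r.x[:2]
plan([([x,y,.12],down(yaw))])
plan([([x,y,.007],down(yaw))],start=(np.array([x,y,.12]),down(yaw)),lin=16)
E
```

```text
[ 0.63303117 -0.23161826  1.01576523] 58.199060916088996 [ 0.7  0.5 -0.7  0.5 -0.5 -0.1  0.4 -0.5 -0.8 -0.1  0.9 -0.3]
[[[0,-15,-4,35,0.001,-0,-0.011],[0,-15,-5,35,0.001,-0.001,-0.012],[0,-15,-5,35,0.001,-0,-0.011],[0,-15,-5,35,0.001,-0,-0.011],[0,-14,-5,35,0.001,-0.001,-0.012]]]
end [ 0.6332 -0.2322  0.1204] [[-0.527, -0.85, 0.0], [-0.85, 0.527, -0.0], [-0.0, -0.0, -1.0]]
[[[0,0,0,14,0,0,0.0],[0,0,0,14,0,0,0.0],[0,0,0,14,0,0,0.0],[0,0,0,15,0,0,0.0],[0,0,0,14,0,0,0.0],[0,0,0,14,0,0,0.0],[0,0,0,14,0,0,0.0],[0,0,0,14,0,0,0.0]]]
end [ 0.633  -0.2316  0.007 ] [[-0.527, -0.85, 0.0], [-0.85, 0.527, 0.0], [-0.0, 0.0, -1.0]]
```

>>> {"name": "send_rows", "arguments": {
  "series": [
    [[0, -15, -4, 35, 0, 0, -0.011], [0, -15, -5, 35, 0, 0, -0.012], [0, -15, -5, 35, 0, 0, -0.011], [0, -15, -5, 35, 0, 0, -0.011], [0, -14, -5, 35, 0, 0, -0.012], [0, 0, 0, 0, 0, 0, 0]]
  ]
}}

```text
time: 3.25
tcp_pos: [0.6295, -0.2263, 0.1174]
orientation: [-0.489, 0.872, 0.004, -0.004]
contact_force: [-1.4, 0.2, -1.6]
opening: 0.0851
```

```bash
python3 -c "
from plan import *
from h import *
import cv2
s=state();print(s[0],s[2]['joint_positions'].round(3))
d=viewer.read_camera('wrist');cv2.imwrite('pics/d_w.png',d['frame']);np.savez('cw',**{k:d[k] for k in('mtx','R','t')})
plan([([.633,-.2316,.007],down(58.2-180))],lin=16)
"
```

```text
[ 0.62945748 -0.22634465  0.11739486] [-0.114  0.547  0.261 -0.003 -1.296 -0.434]
[[[0,0,-1,14,0.001,-0,0.001],[0,0,-0,15,0.001,-0.001,0.001],[0,1,-1,14,0,0,0.0],[0,-0,-0,14,0.001,-0,0.001],[0,0,-1,14,0.001,-0,0.001],[0,0,-0,15,0.001,-0.001,0.001],[0,0,-1,14,0,-0,0.0],[0,1,-0,14,0.001,-0,0.001]]]
end [ 0.6325 -0.2316  0.0072] [[-0.527, -0.85, -0.0], [-0.85, 0.527, -0.0], [0.0, 0.0, -1.0]]
```

View pics/d_w.png

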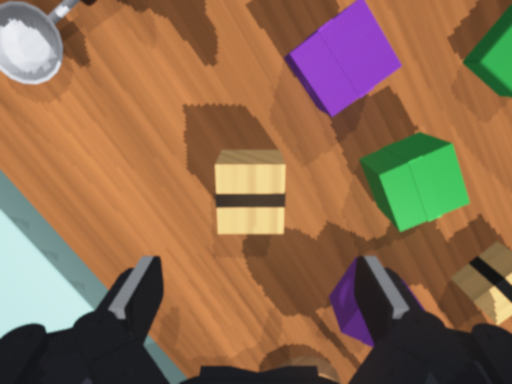

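```bash
python3 - <<'E'
from h import *
from scipy.optimize import least_squares
c=dict(np.load('cw.npz'))
uv=np.array([(215.5,164),(285,164),(284.5,234),(216.5,234),(221,150),(280,150)])
def pts(p):
    x,y,a=p; d=np.array([np.cos(a),np.sin(a),0]);n=np.array([-d[1],d[0],0]);C=np.array([x,y,.046])
    T=[C-25e-3*d+s*23e-3*n for s in(-1,1)]; B=[C+25e-3*d+s*23e-3*n for s in(1,-1)]
    L=[t-[0,0,.046] for t in T]
    return np.array(T+B+L)
f=lambda p:(proj(c,pts(p))-uv).ravel()
r=least_squares(f,[.63,-.23,.96]); print(r.x,np.degrees(r.x[2]),r.fun.round(1))
from plan import *
s=state();print(s[0],s[1].as_quat(),s[2]['dq'].round(3))
yaw=np.degrees(r.x[2])-180
x,y=r.x[:2]
plan([([x,y,.007],down(yaw))],lin=16)
E
```

```text
[ 0.63292699 -0.23046637  1.02087389] 58.49176513721318 [-0.4  0.6  0.1  0.6 -1.4 -0.7  1.3 -0.5  0.5 -0.2  0.  -0.2]
[ 0.63053963 -0.22790941  0.12121982] [-0.48904878  0.87225027  0.00208285 -0.00253248] [-0.018 -0.053  0.078  0.037 -0.023  0.001]
[[[0,0,-1,14,0.001,-0,0.0],[0,0,-0,15,0.001,-0.001,0.0],[0,0,-0,14,0,0,0.0],[0,0,-1,14,0.001,-0,0.001],[0,0,-0,14,0.001,-0,-0.0],[0,1,-1,15,0.001,-0.001,-0.0],[0,-0,-0,14,0,-0,-0.0],[0,-0,-1,14,0.001,-0,0.0]]]
end [ 0.633  -0.2308  0.0072] [[-0.523, -0.853, -0.0], [-0.853, 0.523, -0.0], [0.0, 0.0, -1.0]]
```

>>> {"name": "send_rows", "arguments": {
  "series": [
    [[0, 0, 0, 14, 0, 0, 0], [0, 0, 0, 14, 0, 0, 0], [0, 0, 0, 14, 0, 0, 0], [0, 0, 0, 14, 0, 0, 0], [0, 0, 0, 14, 0, 0, 0], [0, 0, 0, 14, 0, 0, 0], [0, 0, 0, 14, 0, 0, 0], [0, 0, 0, 8, 0, 0, 0]]
  ]
}}

```text
time: 4.1
tcp_pos: [0.6314, -0.2289, 0.0165]
orientation: [-0.488, 0.873, 0.001, -0.001]
contact_force: [-0.6, -0.3, -0.3]
opening: 0.0854
```

>>> {"name": "send_rows", "arguments": {
  "series": [
    [[0, 0, 0, 0, 0, 0, 0], [0, 0, 0, 0, 0, 0, 0]]
  ]
}}

```text
time: 4.3
tcp_pos: [0.6323, -0.2292, 0.0185]
orientation: [-0.489, 0.872, -0.0, -0.0]
contact_force: [-0.5, -0.7, 1.5]
opening: 0.0853
```

```bash
python3 -c "
from plan import *
s=state();print(s[0],s[1].as_quat(),s[2]['joint_positions'].round(3),s[2]['dq'].round(3),s[2]['contact_force'])
plan([([.633,-.2307,.008],down(58.3-180))],lin=5)
"
```

```text
[ 0.63231513 -0.22915746  0.01847481] [-4.88654768e-01  8.72477201e-01 -2.26665384e-04 -1.95810290e-05] [-0.116  0.62   0.121  0.    -1.072 -0.434] [-0.    -0.012  0.012  0.001 -0.001  0.001] [-0.51423727 -0.68090353  1.48101903]
[[[0,0.3,-0.5,3.5,-0,-0,0.001],[0,0.3,-0.4,3.5,-0,-0,0.001],[0,0.4,-0.5,3.5,-0,-0,0.002]]]
end [ 0.633  -0.2307  0.008 ] [[-0.526, -0.851, 0.0], [-0.851, 0.526, -0.0], [0.0, -0.0, -1.0]]
```

>>> {"name": "send_rows", "arguments": {
  "series": [
    [[0, 1, -1, 6, 0, 0, 0], [0, 0, -1, 6, 0, 0, 0], [255, 0, 0, 0, 0, 0, 0], [255, 0, 0, 0, 0, 0, 0], [255, 0, 0, 0, 0, 0, 0], [255, 0, 0, 0, 0, 0, 0], [255, 0, 0, 0, 0, 0, 0], [255, 0, 0, 0, 0, 0, 0]]
  ],
  "grip_force": 50
}}

```text
time: 5.1
tcp_pos: [0.6335, -0.2309, 0.0066]
orientation: [-0.489, 0.873, -0.0, 0.0]
contact_force: [0.4, 0.8, 2.1]
opening: 0.0454
```

>>> {"name": "send_rows", "arguments": {
  "series": [
    [[255, 0, 0, 0, 0, 0, 0], [255, 0, 0, 0, 0, 0, 0], [255, 0, 0, 0, 0, 0, 0]]
  ]
}}

```text
time: 5.4
tcp_pos: [0.6335, -0.2309, 0.0066]
orientation: [-0.489, 0.873, -0.0, 0.0]
contact_force: [0.1, 1.3, 2.7]
opening: 0.0459
```

```bash
python3 -c "
from plan import *
s=state();print(s[0],s[1].as_quat(),s[2]['contact_force'],s[2]['opening'])
"
```

```text
[ 0.63345766 -0.23091153  0.00660001] [-4.88569116e-01  8.72525156e-01 -1.78564499e-04  1.96821824e-04] [0.09037519 1.29319475 2.68053434] 0.04591059787564086
```

```bash
cat >> plan.py <<'E'
def side(phi):
    a=np.radians(phi); z=np.array([np.cos(a),np.sin(a),0]); x=np.array([0,0,-1.]); return Rn.from_matrix(np.array([x,np.cross(z,x),z]).T)
E
python3 -c "
from plan import *
plan([([.6335,-.231,.12],down(58.3-180)),([.58,-.15,.30],down(58.3-180)),([.56,-.1,.3],side(62))],lin=30,ang=7,clos=255)
"
```

```text
[[[255,0,-0,-28,-0,0,0.001],[255,0,-0,-29,-0,0,0.001],[255,0,-0,-28,-0,0,0.001],[255,0,-0,-28,-0.001,0,0.0],[255,-6,13,-26,0,0,0.0],[255,-6,12,-26,0,0,0.0],[255,-5,13,-25,0,0,0.0],[255,-6,12,-26,0,0,0.0]]]
[[[255,-6,13,-26,0,0,0.0],[255,-6,12,-26,0,0,0.0],[255,-6,13,-25,0,0,0.0],[255,-2,3,-0,-0.004,-0.121,-0.004],[255,-3,4,0,-0.004,-0.121,-0.004],[255,-2,3,1,-0.004,-0.12,-0.004],[255,-3,3,1,-0.003,-0.121,-0.004],[255,-2,4,1,-0.004,-0.121,-0.004]]]
[[[255,-2,3,1,-0.004,-0.121,-0.004],[255,-2,3,2,-0.004,-0.12,-0.003],[255,-1,3,2,-0.004,-0.121,-0.004],[255,-2,4,2,-0.004,-0.121,-0.004],[255,-1,3,2,-0.003,-0.121,-0.004],[255,-1,3,3,-0.004,-0.12,-0.004],[255,-1,3,2,-0.004,-0.121,-0.004],[255,0,3,3,-0.004,-0.121,-0.004]]]
end [ 0.5603 -0.1002  0.3001] [[0.0, -0.883, 0.469], [-0.0, 0.469, 0.883], [-1.0, -0.0, -0.0]]
```

>>> {"name": "send_rows", "arguments": {
  "series": [
    [[255, 0, 0, -28, 0, 0, 0], [255, 0, 0, -29, 0, 0, 0], [255, 0, 0, -28, 0, 0, 0], [255, 0, 0, -28, 0, 0, 0], [255, -6, 13, -26, 0, 0, 0], [255, -6, 12, -26, 0, 0, 0], [255, -5, 13, -25, 0, 0, 0], [255, -6, 12, -26, 0, 0, 0]]
  ]
}}

```text
time: 6.2
tcp_pos: [0.6017, -0.1847, 0.2225]
orientation: [-0.488, 0.873, 0.001, -0.001]
contact_force: [0.8, -0.2, -1.3]
opening: 0.0455
```

>>> {"name": "send_rows", "arguments": {
  "series": [
    [[255, -6, 13, -26, 0, 0, 0], [255, -6, 12, -26, 0, 0, 0], [255, -6, 13, -25, 0, 0, 0], [255, -2, 3, 0, -0.004, -0.121, -0.004], [255, -3, 4, 0, -0.004, -0.121, -0.004], [255, -2, 3, 1, -0.004, -0.12, -0.004], [255, -3, 3, 1, -0.003, -0.121, -0.004], [255, -2, 4, 1, -0.004, -0.121, -0.004]]
  ]
}}

```text
time: 7.0
tcp_pos: [0.5714, -0.1303, 0.2999]
orientation: [-0.475, 0.827, 0.154, 0.257]
contact_force: [-0.1, 0.6, -1.3]
opening: 0.0458
```

```bash
python3 -c "
from plan import *
s=state();print(s[0],s[1].as_matrix().round(3),s[2]['joint_positions'].round(3),s[2]['opening'])
"
```

```text
[ 0.57144962 -0.13032102  0.29994876] [[-0.417 -0.865  0.279]
 [-0.706  0.502  0.499]
 [-0.572  0.011 -0.82 ]] [-0.357  0.277  0.364 -0.601 -1.555 -0.195] 0.045844158759644274
```

>>> {"name": "send_rows", "arguments": {
  "series": [
    [[255, -2, 3, 1, -0.004, -0.121, -0.004], [255, -2, 3, 2, -0.004, -0.12, -0.003], [255, -1, 3, 2, -0.004, -0.121, -0.004], [255, -2, 4, 2, -0.004, -0.121, -0.004], [255, -1, 3, 2, -0.003, -0.121, -0.004], [255, -1, 3, 3, -0.004, -0.12, -0.004], [255, -1, 3, 2, -0.004, -0.121, -0.004], [255, 0, 3, 3, -0.004, -0.121, -0.004]]
  ]
}}

```text
time: 7.8
tcp_pos: [0.5593, -0.1012, 0.2997]
orientation: [-0.364, 0.605, 0.365, 0.607]
contact_force: [-0.3, 0.1, -1.5]
opening: 0.0452
```

```bash
python3 -c "
from plan import *
from h import *
import cv2
s=state();print(s[0],s[1].as_matrix().round(3),s[2]['joint_positions'].round(3),s[2]['opening'])
for n in('top','scene','wrist'):
  d=viewer.read_camera(n);cv2.imwrite('pics/e_%s.png'%n,cv2.resize(d['frame'],(800,600)))
"
```

```text
[ 0.55931225 -0.10121985  0.29965534] [[ 0.003 -0.883  0.469]
 [ 0.003  0.469  0.883]
 [-1.    -0.001  0.004]] [-0.792  0.534  0.131 -1.452 -1.852  0.42 ] 0.04522646744638992
```

View pics/e_top.png

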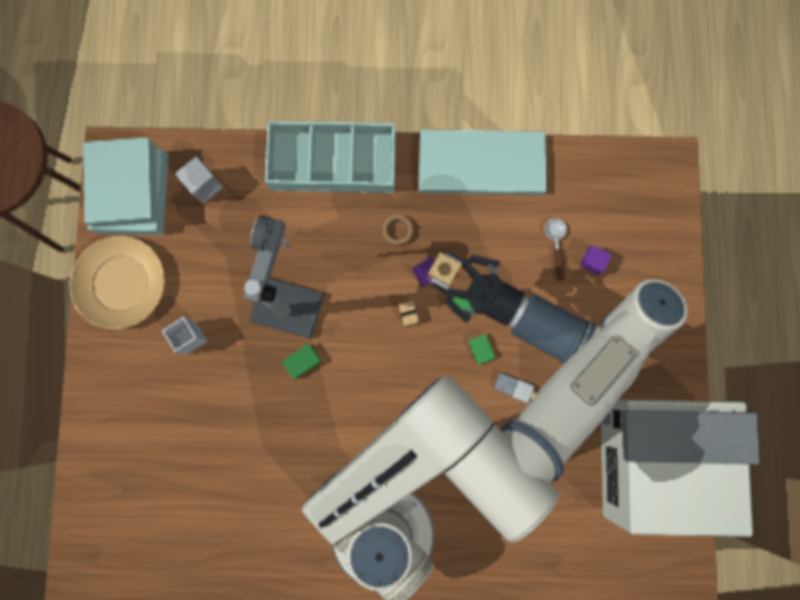

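View pics/e_scene.png

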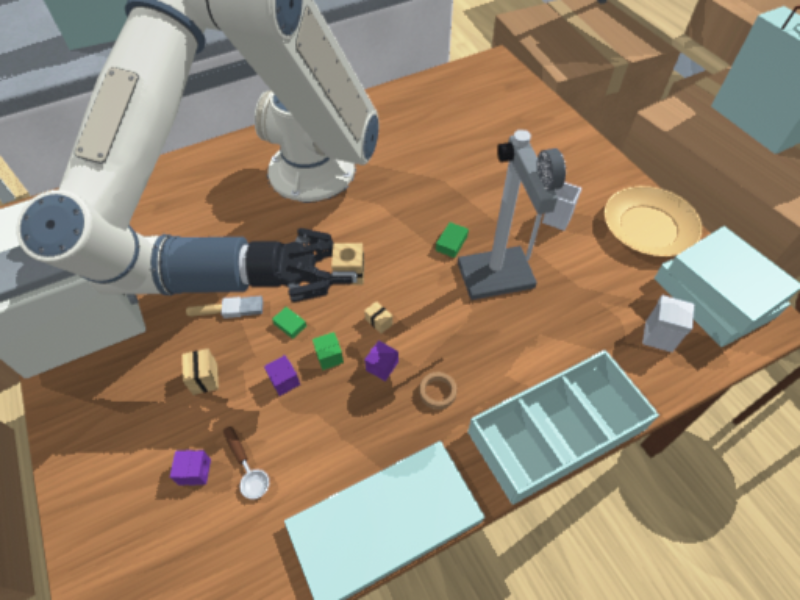

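View pics/e_wrist.png

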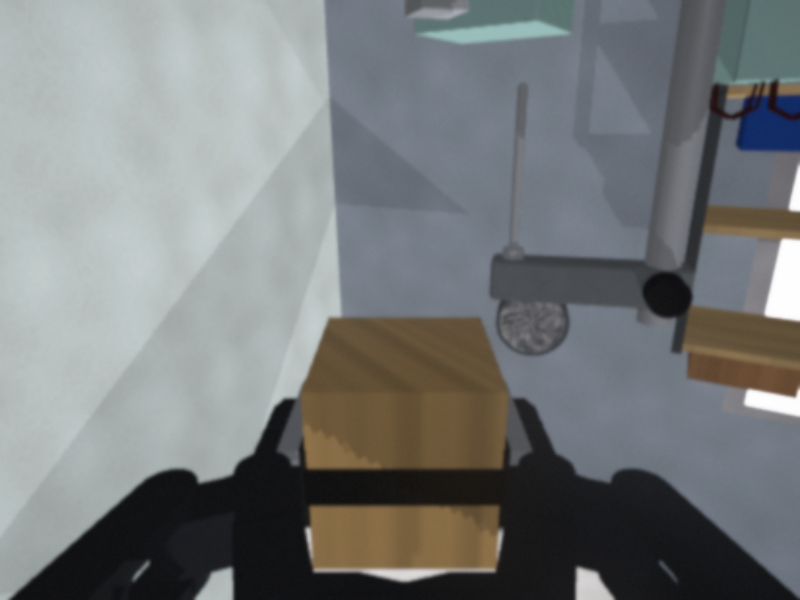

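```bash
python3 -c "
from plan import *
plan([([.58,.0,.28],side(62)),([.59,.06,.15],side(62))],lin=30,ang=7,clos=255)
"
```

```text
[[[255,4,7,25,0,-0,-0.002],[255,5,7,24,0.001,-0,-0.001],[255,4,8,25,0,-0.001,-0.002],[255,4,7,25,0.001,0,-0.001],[255,26,4,12,-0,0,-0.0],[255,26,4,11,-0,0,-0.0],[255,26,4,12,-0,0,-0.0],[255,26,4,11,-0,0,-0.0]]]
[[[255,26,3,12,-0,0,-0.0]]]
end [0.5905 0.0602 0.1501] [[-0.0, -0.883, 0.47], [0.0, 0.47, 0.883], [-1.0, 0.0, 0.0]]
```

>>> {"name": "send_rows", "arguments": {
  "series": [
    [[255, 4, 7, 25, 0, 0, 0], [255, 5, 7, 24, 0, 0, 0], [255, 4, 8, 25, 0, 0, 0], [255, 4, 7, 25, 0, 0, 0], [255, 0, 0, 0, 0, 0, 0], [255, 0, 0, 0, 0, 0, 0]]
  ]
}}

```text
time: 8.55
tcp_pos: [0.5802, 0.0013, 0.284]
orientation: [-0.368, 0.605, 0.364, 0.605]
contact_force: [-0.6, 0.2, -1.4]
opening: 0.0453
```

```bash
python3 -c "
from plan import *
from h import *
import cv2
s=state();print(s[0],s[1].as_matrix().round(3),s[2]['joint_positions'].round(3),s[2]['opening'])
for n in('scene','wrist'):
  d=viewer.read_camera(n);cv2.imwrite('pics/f_%s.png'%n,cv2.resize(d['frame'],(800,600)))
np.savez('fw',**d)
cv2.imwrite('pics/f_w2.png',cv2.resize(d['frame'][0:200,300:500],(600,600),interpolation=cv2.INTER_CUBIC))
"
```

```text
[0.58021285 0.00134328 0.28396253] [[ 0.002 -0.885  0.465]
 [-0.005  0.465  0.885]
 [-1.    -0.005 -0.003]] [-0.637  0.48  -0.012 -1.495 -1.704  0.502] 0.04527229054714217
```

View pics/f_wrist.png

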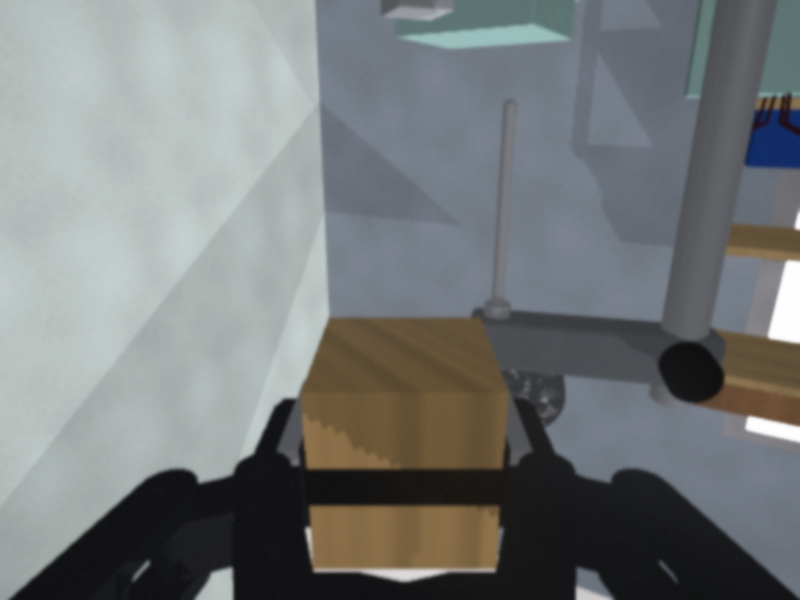

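View pics/f_scene.png

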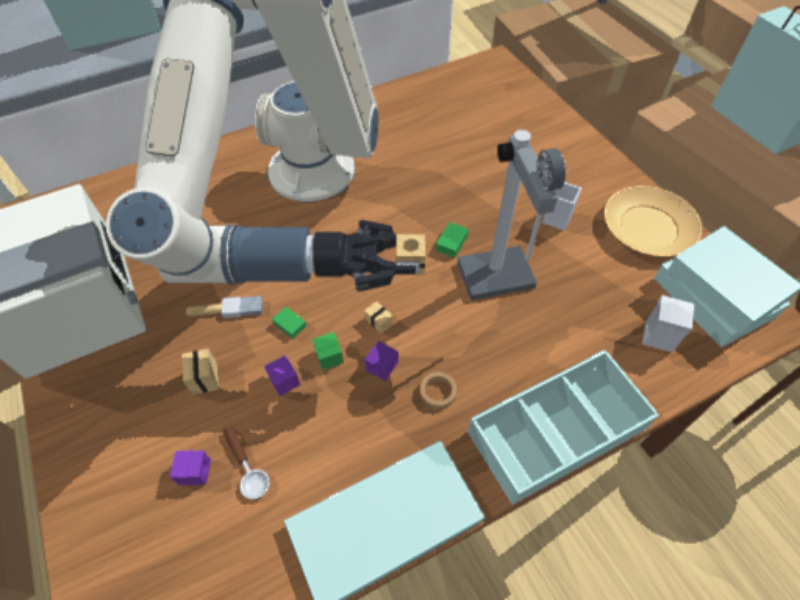

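View pics/f_w2.png

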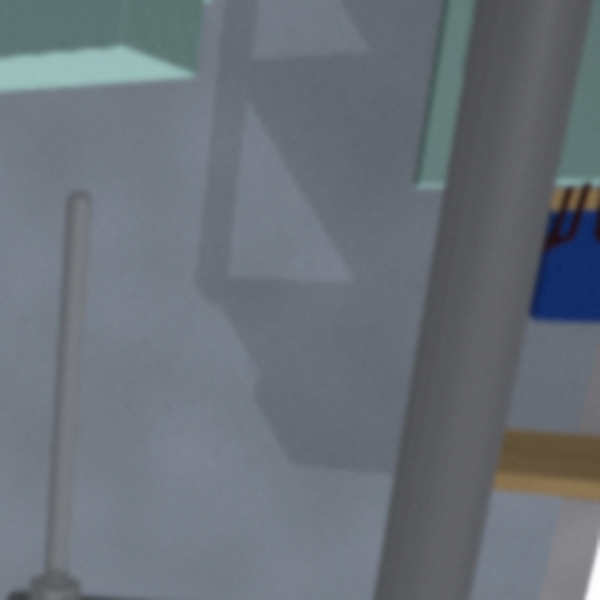

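```bash
python3 - <<'E'
from h import *
from scipy.optimize import least_squares
W=dict(np.load('fw.npz'))
obs=[(W,(326.2,63.0),.190,1),(W,(318.1,196),.322,.5),(SC,(270+303.5/4.48-.5,75+406.5/4.48-.5),.19,1)]
f=lambda p:np.concatenate([w*(proj(c,[p[0],p[1],z])[0]-u) for c,u,z,w in obs])
r=least_squares(f,[.618,.203]);print(r.x,r.fun.round(2))
for sub in ([0,1],[2],[0,2]):
    g=lambda p:np.concatenate([obs[i][3]*(proj(obs[i][0],[p[0],p[1],obs[i][2]])[0]-obs[i][1]) for i in sub])
    q=least_squares(g,[.618,.203]);print(sub,q.x,q.fun.round(2))
E
```

```text
[0.61624873 0.20576955] [ 0.19 -0.87 -0.12 -1.12 -0.33  0.55]
[0, 1] [0.61473502 0.20051784] [ 0.1  -1.08 -0.22 -0.28]
[2] [0.61499961 0.207771  ] [0. 0.]
[0, 2] [0.61672224 0.20716197] [ 0.14 -0.82  0.17  0.49]
```

```bash
python3 -c "
from plan import *
plan([([.597,.07,.14],side(62))],lin=25,ang=7,clos=255)
"
```

```text
[[[255,20,3,10,0,-0,0.001],[255,21,2,10,0.001,-0.001,0.0],[255,20,3,10,0,-0,0.001],[255,21,2,10,0.001,-0,0.0],[255,20,3,10,0,-0.001,0.001],[255,21,3,10,0.001,-0,0.0],[255,20,2,10,0,-0,0.001]]]
end [0.5974 0.0703 0.1404] [[-0.0, -0.883, 0.469], [-0.0, 0.469, 0.883], [-1.0, 0.0, -0.0]]
```

>>> {"name": "send_rows", "arguments": {
  "series": [
    [[255, 20, 3, 10, 0, 0, 0], [255, 21, 2, 10, 0, 0, 0], [255, 20, 3, 10, 0, 0, 0], [255, 21, 2, 10, 0, 0, 0], [255, 20, 3, 10, 0, 0, 0], [255, 21, 3, 10, 0, 0, 0], [255, 20, 2, 10, 0, 0, 0], [255, 0, 0, 0, 0, 0, 0]]
  ]
}}

```text
time: 9.45
tcp_pos: [0.5969, 0.0711, 0.1375]
orientation: [-0.364, 0.606, 0.366, 0.605]
contact_force: [-1.1, -0.3, -1.5]
opening: 0.0453
```

```bash
python3 -c "
from plan import *
from h import *
import cv2
s=state();print(s[0],s[1].as_matrix().round(3),s[2]['joint_positions'].round(3),s[2]['opening'],s[2]['contact_force'])
d=viewer.read_camera('top');cv2.imwrite('pics/g_top.png',cv2.resize(d['frame'],(800,600)))
d=viewer.read_camera('scene');cv2.imwrite('pics/g_scene.png',cv2.resize(d['frame'],(800,600)))
s=state();print(s[0])
plan([([.6237,.2195,.14],side(62))],lin=22,ang=7,clos=255)
"
```

```text
[0.59685204 0.07114656 0.13746655] [[-0.004 -0.884  0.467]
 [ 0.001  0.467  0.884]
 [-1.     0.003 -0.001]] [-0.519  0.72  -0.122 -1.545 -1.592  0.839] 0.04527430797465333 [-1.14129504 -0.27849159 -1.50711327]
[0.597403   0.07013705 0.13997933]
[[[255,-0,7,21,0,-0,0.0],[255,-0,6,20,0.001,-0,0.0],[255,-0,7,21,0,-0,0.0],[255,-0,7,20,0.001,-0,0.001],[255,-0,6,21,0,-0,-0.0],[255,-0,7,21,0,-0,-0.0],[255,-0,7,20,0.001,-0.001,0.0]]]
end [0.6233 0.2194 0.1399] [[0.0, -0.883, 0.47], [0.0, 0.47, 0.883], [-1.0, -0.0, 0.0]]
```

View pics/g_scene.png

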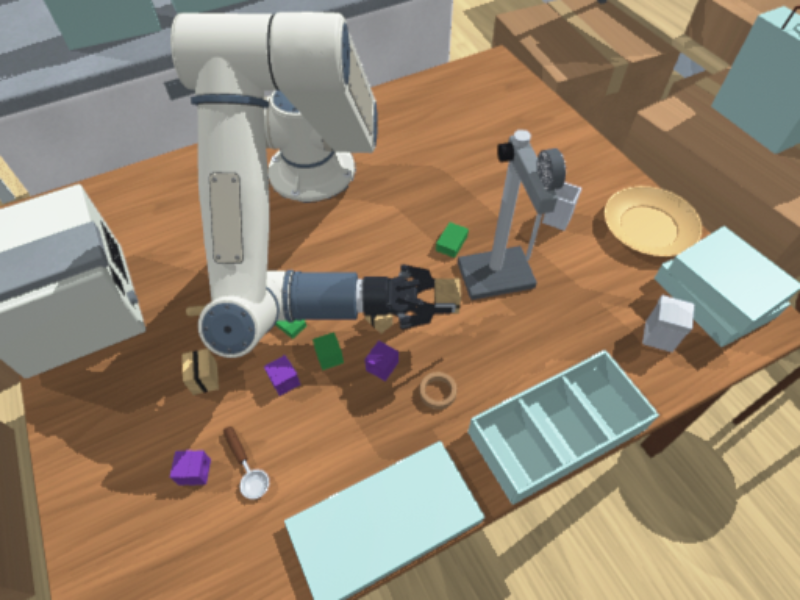

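View pics/g_top.png

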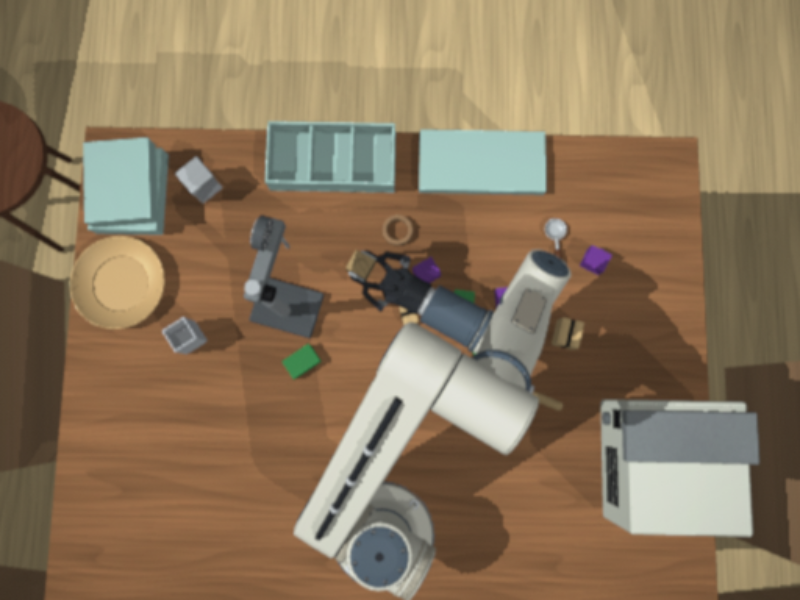

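>>> {"name": "send_rows", "arguments": {
  "series": [
    [[255, 0, 7, 21, 0, 0, 0], [255, 0, 6, 20, 0, 0, 0], [255, 0, 7, 21, 0, 0, 0], [255, 0, 7, 20, 0, 0, 0], [255, 0, 6, 21, 0, 0, 0], [255, 0, 7, 21, 0, 0, 0], [255, 0, 7, 20, 0, 0, 0], [255, 0, 0, 0, 0, 0, 0]]
  ]
}}

```text
time: 10.35
tcp_pos: [0.6231, 0.2214, 0.1417]
orientation: [-0.366, 0.604, 0.365, 0.606]
contact_force: [-0.2, -1.2, -1.4]
opening: 0.0458
```

>>> {"name": "send_rows", "arguments": {
  "series": [
    [[255, 0, 0, 0, 0, 0, 0], [255, 0, 0, 0, 0, 0, 0]]
  ]
}}

```text
time: 10.55
tcp_pos: [0.6232, 0.2191, 0.1405]
orientation: [-0.366, 0.605, 0.364, 0.606]
contact_force: [0.4, -0.3, -0.8]
opening: 0.0458
```

```bash
python3 -c "
from plan import *
from h import *
import cv2
s=state();print(s[0],s[1].as_matrix().round(3),s[2]['joint_positions'].round(3),s[2]['opening'],s[2]['contact_force'])
d=viewer.read_camera('wrist');np.savez('gw',**d);cv2.imwrite('pics/h_w.png',cv2.resize(d['frame'],(800,600)))
d=viewer.read_camera('scene');np.savez('gs',**d);cv2.imwrite('pics/h_s.png',cv2.resize(d['frame'][80:200,250:400],(750,600),interpolation=cv2.INTER_CUBIC))
d=viewer.read_camera('top');cv2.imwrite('pics/h_t.png',cv2.resize(d['frame'][120:240,130:280],(750,600),interpolation=cv2.INTER_CUBIC))
"
```

```text
[0.62319423 0.21910978 0.14046893] [[ 0.002 -0.884  0.468]
 [-0.001  0.468  0.884]
 [-1.    -0.003  0.   ]] [-0.274  0.694 -0.203 -1.738 -1.439  0.91 ] 0.04581468125097145 [ 0.44113471 -0.27837159 -0.8311496 ]
```

View pics/h_w.png

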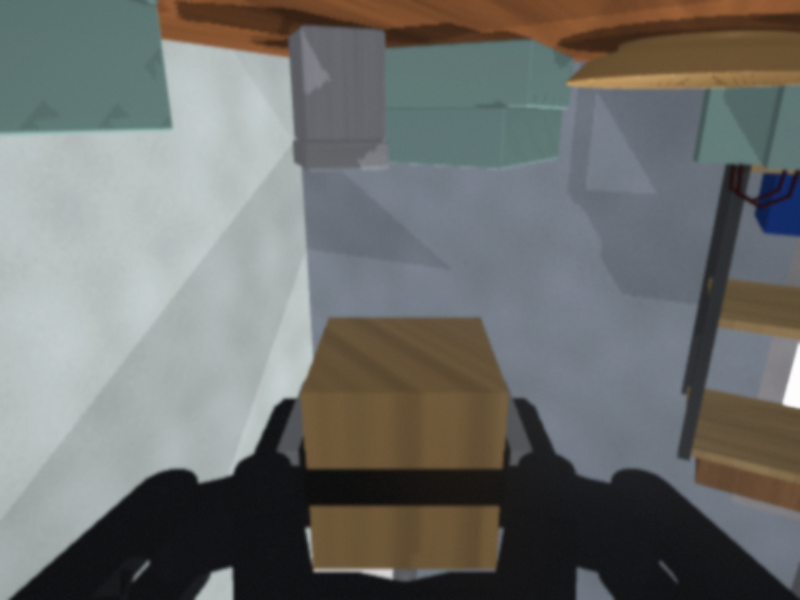

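View pics/h_s.png

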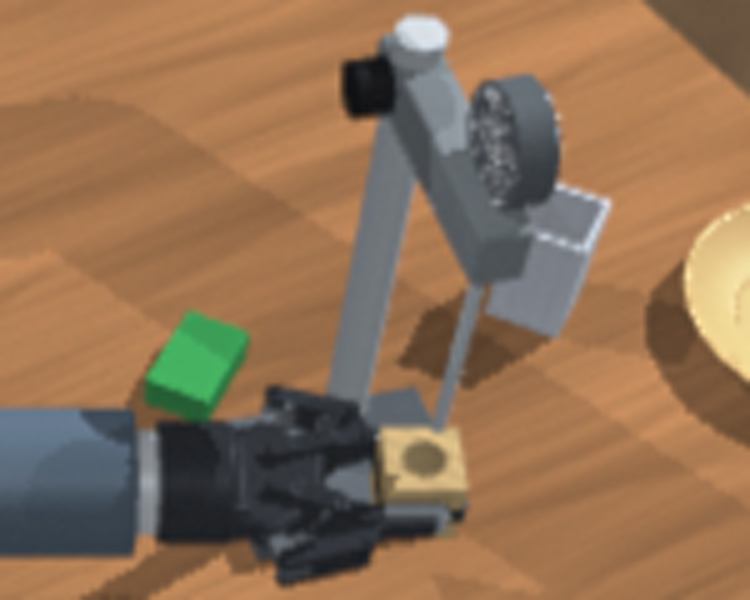

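View pics/h_t.png

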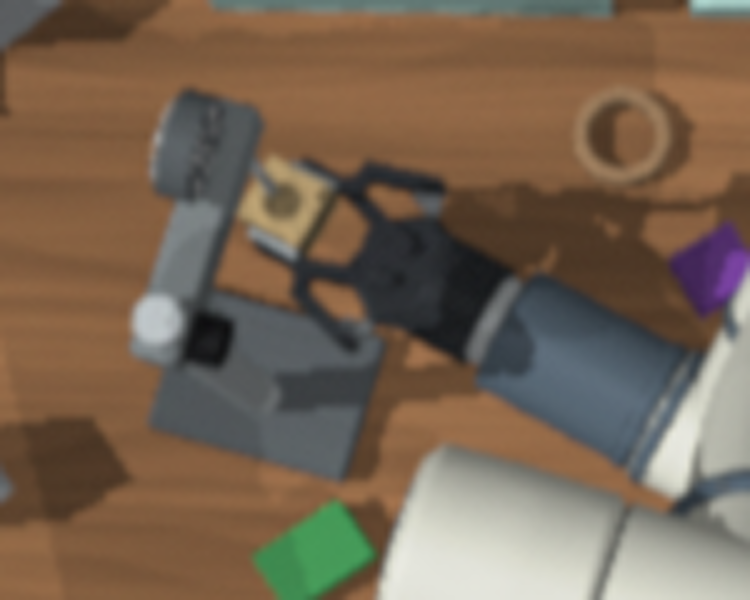

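```bash
python3 - <<'E'
from h import *
s=lambda u,v:(250+(u+.5)/5-.5,80+(v+.5)/5-.5)
t=lambda u,v:(130+(u+.5)/5-.5,120+(v+.5)/5-.5)
print("hole scene",back(SC,s(425,459),.1655).round(4),"hole top",back(TOP,t(284,203),.1655).round(4))
print("tip scene",back(SC,s(440,425),.19).round(4),"tip top",back(TOP,t(276,191),.19).round(4))
p=np.array([.62319,.2191,.1405]);print("expected hole",p-.0164*np.array([.468,.884,0]))
for P in([.616,.205,.19],[.6155,.2047,.1655]):
  for n,c in(("s",SC),("t",TOP)): print(n,P,proj(c,P))
# stopper top face corners in scene
for q in[(382,427),(461,428),(466,493),(380,492)]: print(back(SC,s(*q),.1655).round(4))
E
python3 - <<'E'
import cv2,numpy as np
d=np.load('gs.npz')['frame'];cv2.imwrite('pics/i_s.png',cv2.resize(d[125:185,315:355],(533,800),interpolation=cv2.INTER_LINEAR)[:600])
E
```

```text
hole scene [0.6163 0.2026 0.1655] hole top [0.6145 0.2036 0.1655]
tip scene [0.6135 0.21   0.19  ] tip top [0.6174 0.2052 0.19  ]
expected hole [0.6155148 0.2046024 0.1405   ]
s [0.616, 0.205, 0.19] [[336.64447116 165.8265412 ]]
t [0.616, 0.205, 0.19] [[184.82745092 158.23028977]]
s [0.6155, 0.2047, 0.1655] [[335.02983349 170.9424892 ]]
t [0.6155, 0.2047, 0.1655] [[186.07331136 159.89509628]]
[0.5844 0.1937 0.1655]
[0.6069 0.2347 0.1655]
[0.6481 0.2095 0.1655]
[0.6243 0.1659 0.1655]
```

View pics/i_s.png

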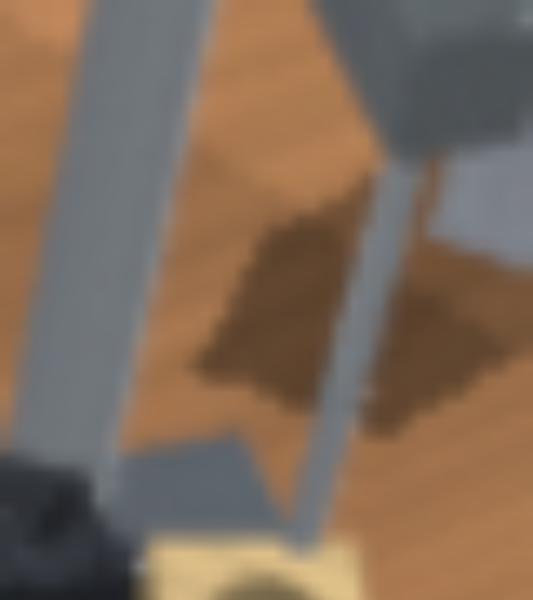

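>>> {"name": "send_rows", "arguments": {
  "series": [
    [[255, -8, 0, 1, 0, 0, 0], [255, -8, 0, 0, 0, 0, 0], [255, -8, 0, 0, 0, 0, 0], [255, -8, 0, 0, 0, 0, 0], [255, -7, 0, 0, 0, 0, 0], [255, -6, 0, 0, 0, 0, 0], [255, 0, 0, 0, 0, 0, 0], [255, 0, 0, 0, 0, 0, 0]]
  ]
}}

```text
time: 11.5
tcp_pos: [0.6231, 0.2212, 0.1846]
orientation: [-0.365, 0.606, 0.365, 0.606]
contact_force: [0.2, -0.1, -0.8]
opening: 0.0455
```

```bash
python3 -c "
from plan import *
from h import *
import cv2
s=state();print(s[0],s[1].as_matrix().round(3),s[2]['contact_force'],s[2]['ft_torque'])
d=viewer.read_camera('scene');cv2.imwrite('pics/j_s.png',cv2.resize(d['frame'][110:185,300:375],(600,600),interpolation=cv2.INTER_CUBIC))
d=viewer.read_camera('top');cv2.imwrite('pics/j_t.png',cv2.resize(d['frame'][130:190,160:220],(600,600),interpolation=cv2.INTER_CUBIC))
"
```

```text
[0.62310385 0.22118843 0.18464034] [[ 0.001 -0.884  0.467]
 [-0.001  0.467  0.884]
 [-1.    -0.001 -0.   ]] [ 0.24604455 -0.09936057 -0.80079238] [-2.8733082   1.589414   -0.01661072]
```

View pics/j_s.png

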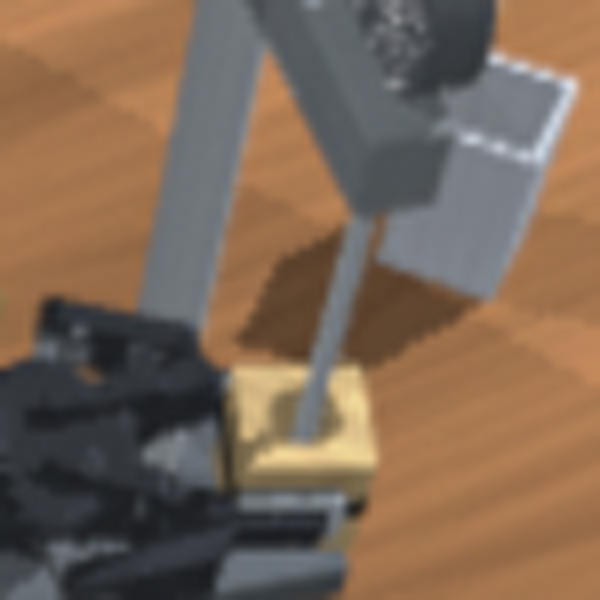

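View pics/j_t.png

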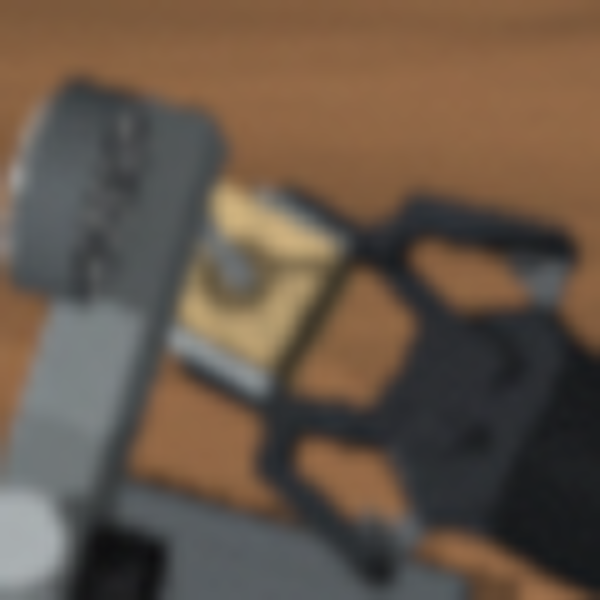

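>>> {"name": "send_rows", "arguments": {
  "series": [
    [[255, -4, 0, 0, 0, 0, 0], [255, -4, 0, 0, 0, 0, 0], [255, -3, 0, 0, 0, 0, 0], [255, 0, 0, 0, 0, 0, 0], [255, 0, 0, 0, 0, 0, 0]]
  ]
}}

```text
time: 12.1
tcp_pos: [0.6232, 0.2211, 0.1957]
orientation: [-0.365, 0.605, 0.365, 0.606]
contact_force: [0.2, 0.7, -0.7]
opening: 0.045
```

```bash
python3 -c "
from plan import *
s=state();print(s[0],s[2]['contact_force'],s[2]['ft_torque'])"
```

```text
[0.62315602 0.22114812 0.19573263] [ 0.17652467  0.70291378 -0.73871515] [-2.88835759  1.48849051  0.018385  ]
```

>>> {"name": "send_rows", "arguments": {
  "series": [
    [[255, -3, 0, 0, 0, 0, 0], [255, -3, 0, 0, 0, 0, 0], [255, -3, 0, 0, 0, 0, 0], [255, 0, 0, 0, 0, 0, 0], [255, 0, 0, 0, 0, 0, 0]]
  ]
}}

```text
time: 12.6
tcp_pos: [0.6231, 0.2211, 0.2045]
orientation: [-0.365, 0.606, 0.365, 0.606]
contact_force: [0.6, 0.6, -3.0]
opening: 0.0453
```

```bash
python3 -c "
from plan import *
s=state();print(s[0],s[2]['contact_force'],s[2]['ft_torque'])"
```

```text
[0.62311128 0.2211206  0.20445371] [ 0.58814069  0.60063691 -2.95824423] [-3.48368270e+00  1.76576934e+00 -1.32997946e-03]
```

>>> {"name": "send_rows", "arguments": {
  "series": [
    [[255, -2, 0, 0, 0, 0, 0], [255, -2, 0, 0, 0, 0, 0], [255, -2.5, 0, 0, 0, 0, 0], [255, 0, 0, 0, 0, 0, 0], [255, 0, 0, 0, 0, 0, 0], [255, 0, 0, 0, 0, 0, 0], [255, 0, 0, 0, 0, 0, 0], [255, 0, 0, 0, 0, 0, 0]]
  ]
}}

```text
time: 13.4
tcp_pos: [0.6231, 0.2212, 0.211]
orientation: [-0.365, 0.606, 0.365, 0.606]
contact_force: [0.9, 0.1, -2.0]
opening: 0.0457
```

```bash
python3 -c "
from plan import *
from h import *
import cv2
s=state();print(s[0],s[1].as_matrix().round(3),s[2]['contact_force'],s[2]['ft_torque'],s[2]['opening'],s[2]['dq'].round(4))
F=[telemetry.observe()['contact_force'] for _ in range(3)];print(F)
d=viewer.read_camera('scene');cv2.imwrite('pics/k_s.png',cv2.resize(d['frame'][90:185,280:375],(600,600),interpolation=cv2.INTER_CUBIC));cv2.imwrite('pics/k_s0.png',cv2.resize(d['frame'],(800,600)))
d=viewer.read_camera('top');cv2.imwrite('pics/k_t.png',cv2.resize(d['frame'],(800,600)))
d=viewer.read_camera('wrist');cv2.imwrite('pics/k_w.png',d['frame'])
"
```

```text
[0.623123   0.22116756 0.21098776] [[ 0.    -0.884  0.467]
 [-0.     0.467  0.884]
 [-1.    -0.    -0.   ]] [ 0.90351627  0.11437931 -2.0067741 ] [-3.58151732  1.98449725  0.04892911] 0.04565095764463481 [ 0.0002  0.0012 -0.0005  0.     -0.0008 -0.    ]
[array([ 0.90351627,  0.11437931, -2.0067741 ]), array([ 0.90351627,  0.11437931, -2.0067741 ]), array([ 0.90351627,  0.11437931, -2.0067741 ])]
```

View pics/k_s.png

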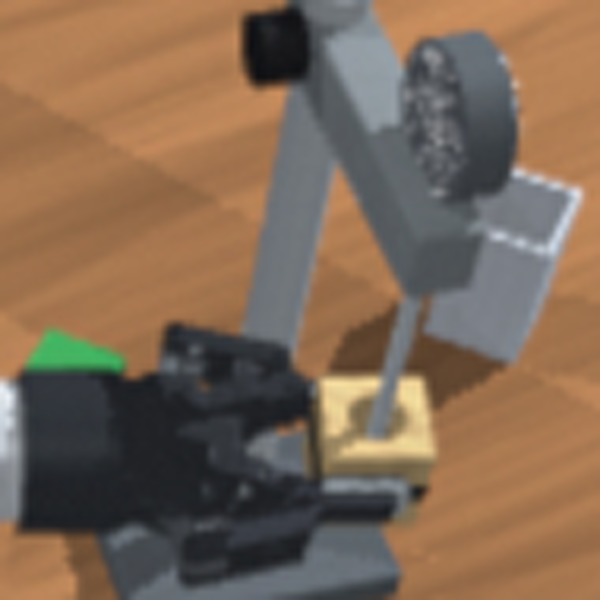

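View pics/k_s0.png

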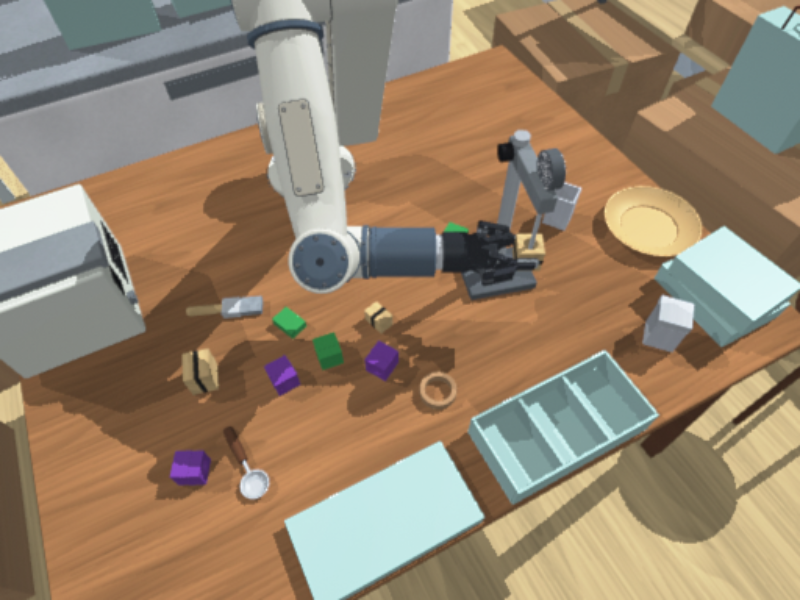

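View pics/k_w.png

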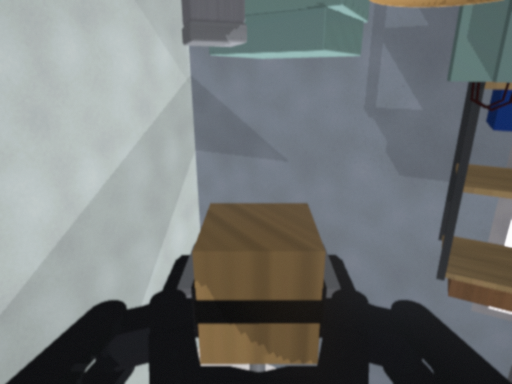

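>>> {"name": "send_rows", "arguments": {
  "series": [
    [[255, 0, 0, 0, 0, 0, 0], [255, 0, 0, 0, 0, 0, 0]]
  ]
}}

```text
time: 13.75
tcp_pos: [0.6231, 0.2212, 0.2111]
orientation: [-0.365, 0.606, 0.365, 0.606]
contact_force: [-0.9, -0.0, -2.9]
opening: 0.0454
```

>>> {"name": "send_rows", "arguments": {
  "series": [
    [[255, 0, 0, 0, 0, 0, 0], [255, 0, 0, 0, 0, 0, 0]]
  ]
}}

```text
time: 13.95
tcp_pos: [0.6231, 0.2212, 0.2111]
orientation: [-0.365, 0.606, 0.365, 0.606]
contact_force: [0.2, 0.2, -2.7]
opening: 0.0457
```

```bash
python3 -c "
from plan import *
from h import *
f=[];m=[]
import cv2
for i in range(10):
  d=viewer.read_camera('top'); s=telemetry.observe();f.append(s['contact_force']);m.append(s['ft_torque'])
print(np.mean(f,0),np.std(f,0),np.mean(m,0),np.std(m,0),s['tcp_pos'])
cv2.imwrite('pics/l_t.png',cv2.resize(d['frame'][120:240,130:280],(750,600),interpolation=cv2.INTER_CUBIC))
"
```

```text
[-0.82971324  0.01404699 -2.97014325] [0.4415454  0.48026207 0.405459  ] [-3.61191936  1.90221374  0.15815963] [0.02725193 0.03097985 0.02361752] [0.62315876 0.22116617 0.21108561]
```

View pics/l_t.png

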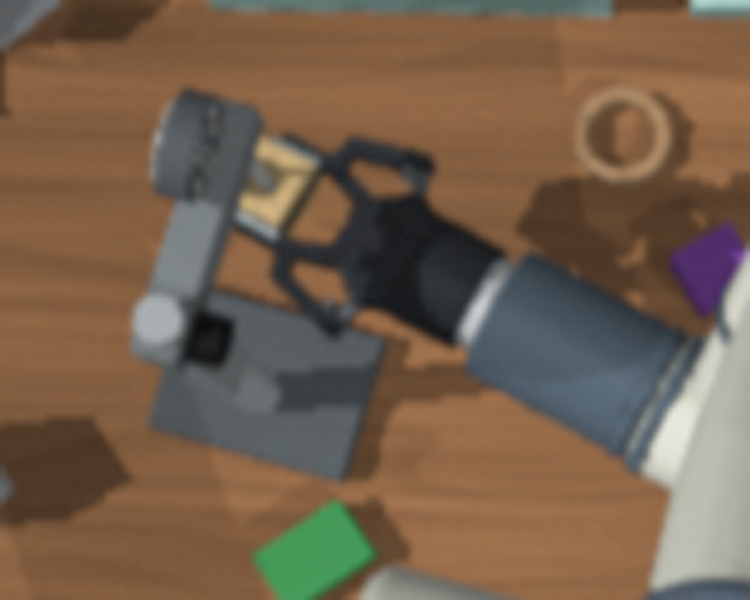

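```bash
python3 -c "
from station import order
print(order.job_done())"
```

```text
the job is handed in; nothing more can be done
None
```

I took the 46 mm stopper (`stopper_mid`), turned it hole-up, and lifted it from below onto the gauge probe. The job was handed in at about 14.5 s with the stopper still held there.

**Last checks**
- **Pose:** the stopper is upright and still. The tool axes are within about 0.001 of exact and the joint speeds near zero. The gripper opening is about 45.5 mm, and the wrist view shows no slip.
- **Position in the hole:** the top and scene views show the pin inside the hole.
- **Contact:** there was none with the fingertip point (TCP) at z = 0.1957 m. By z = 0.2045 m the probe was pressing. I stopped at z = 0.211 m.
- **Probe rise:** this is worked out, not read directly. The geometry gives about 12 mm, and the vertical force change of about 2.2 N implies about 9 mm. A rough estimate from the wrist moment gave about 17 mm. That conflicts with seeing no contact at 0.1957 m, which limits the rise to about 15 mm. All three are within 4 to 24 mm and well short of the top stop.
- **Other objects:** the last wide views show the other two stoppers and the tin where they started. I checked this by eye and did not measure it.

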